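# Shake two stuck specimen mounts out of their casting mould

## Robot

A 7-joint arm with a two-finger parallel gripper is mounted at the origin on a cart in front of the work surface, level with it; the furniture and walls round the work are solid. World frame = base frame: x ahead of the robot, y to its left, z up, the work surface at z = 0. Lengths are in mm, angles in rad, forces in N, time in s.
With the tool pointing down it reaches from about 400 to 875 mm from the base axis. Payload 4.4 kg.
Tool frame: the origin (TCP) lies midway between the tips of the shut fingers; the grasp point (between the pads) lies 19 mm behind it; z points along the fingers, y is the line along which they close (so a half turn about z gives the same grasp; the last joint's range is limited). The gripper opens to 85 mm and grips with 20 to 120 N. Pads are 22 mm wide; open, the fingers measure 114 mm over their backs; the gripper's body (76 mm by 85 mm) begins 54 mm behind the grasp point. The pads swing forward as they close: fully open they stand 13 mm farther back than shut.
Start: joints at [-1.318, 0.628, 0.038, 1.517, -0.027, 0.996, -0.02], TCP at [203.704, 617.27, 231.313] pointing down, gripper open.
Joint ranges: [-3.06, 3.06], [-0.37, 2.12], [-1.25, 1.32], [0.18, 2.47], [-1.1, 4.24], [0.23, 1.98], [-2.94, 2.94]. Speed limits (rad/s): [2.57, 2.57, 3.14, 3.14, 3.14, 3.14, 3.14].

## Interface

Orientations are given as [roll, pitch, yaw] about the fixed x, y, z axes, in that order (R = Rz(yaw) Ry(pitch) Rx(roll)).
In Python, from cell import ctrl gives the robot as it stands.
- The arm moves only by the shell command python3 -m handwheel 'ROWS'. ROWS is JSON, a list of rows, each a list of 3 entries, a list of its own where there are three numbers: the turn, a rotation vector about the tool's x, y, z in degrees, then the shift along the tool's x, y, z in m, then the closure, from 0 (fully open) to 1 (shut). A call has 1 to 5 rows; each row shifts and turns the commanded pose from where the row before left it, along the tool's axes as they then stand; what a row does not reach is not made up. A row lasts 1/12 s, in which the tool goes at most 41.7 mm and 7.16 degrees, less where a joint would pass 70% of its speed; a pose out of reach is approached as far as the arm can. A call is refused whole if a number of a shift passes 0.0417 or a number of a turn 7.16, either way. A call with a gripper value outside its range is refused whole. The fingers move at their own pace and stop on an object; the grip force is fixed at half the most. Time passes only in rows, so rows that do not move let the fingers close. It gives the time, the measured TCP pose, the force, the opening and the grip force at its end, in the units of the state.
- ctrl.read_state(): the state, without advancing time (a new reading comes with each control period).
- ctrl.get_image(name): name is "scene" or "top" or "wrist"; returns a dict with "pixels" (384x512x3 uint8, red, green, blue), "fx", "fy", "cx", "cy" (pixels), "pose" (4x4, takes a point from camera to world coordinates); the wrist camera has in their place "T_tool_cam" (4x4, takes a point from camera to tool coordinates, whose origin is the TCP and whose axes are the flange's). Camera axes: x right, y up, looking along -z (the intrinsics and any distortion apply to the point x, -y, -z); pixel columns grow to the right and rows downward; lengths in mm; the calibration is good to about 2 mm. A picture is of the moment at which its call begins: read the wrist's pose just before it. There is no depth.
- ctrl.finish_job(): hands the job in; it is judged then, once.
The state is a dict: "clock": time; "qpos": joint angles; "qd": joint speeds; "tau": joint torques, N m; "eef_pos": TCP position; "tool_rot": TCP orientation; "force": force on the tool from outside, world axes, zero at the start; "torque": the same for the moment, N m; "width": finger opening in mm; "gripper_force": force on a finger pad.
Only numpy, scipy, OpenCV 4.12 (cv2) and the standard library are available. Lean on these libraries where they do the work, as an engineer would, in place of code of your own. Each camera call takes 0.05 s, during which the arm holds its last target. There are 200 camera calls.

## Task

Two specimen mounts are still stuck in the blue casting mould that stands mouth down on the black mat. Carry the mould level over the white tray with both mounts still in it, and, holding it mouth down in the air above the tray, shake it until its weight has stopped dropping because both mounts have fallen into the tray; do not knock it against the tray. Then stand the empty mould back in the middle of the mat, mouth down and lengthwise along the mat, let go, and leave the loose things standing about undisturbed.

Things in the scene. Friction and masses are not known exactly. Their poses are not given: they have to be found in the camera images.
- mould_center (a point): Centre, half-way up, of the blue two-cavity casting mould: a loose block 160 mm long (its x axis), 57 mm wide (y), 48 mm high (z, up), standing mouth down, closed base plate uppermost; 0.2 to 0.32 kg without the mounts. Grip it firmly across its width at the middle (black ribs). Each cavity holds one round mount.
- mould_mouth (a point): Centre of the mould's mouth, 24 mm under its centre. Inside, two steel tongues on stiff friction hinges hold each mount: they carry it at rest and in smooth motion, but give a little with each brisk up-and-down jerk (strokes of 40 to 60 mm in 0.2 s or less; slow ones hardly help); after about 3 to 10, each mount has crept down and drops out, each at its own time. The tongues stay inside.
- mount_a_center (a point): Centre of the red round specimen mount, a disc 44 mm in diameter and 24 mm high, about 0.14 to 0.16 kg (so the felt weight drops by about 1.5 N when it falls). At the start it is hidden in the mould's +x cavity, 38.5 mm from the mould's centre, its underside 18.5 mm above the mouth rim.
- mount_b_center (a point): Centre of the green round specimen mount, the same size and mass as the red one, hidden at the start in the mould's -x cavity, 38.5 mm from the mould's centre.
- tray: Open white tray with a grey floor liner, fixed, 250 mm long (x axis) by 170 mm wide (y) by 35 mm high (rim beading to 38 mm), walls and floor 4 mm; origin at the centre of its underside, on the worktop, z up.
- mat: Black rubber mat with a yellow line along each long edge, fixed, 260 mm (x axis) by 150 mm (y) by 3 mm; origin at the centre of its underside, on the worktop, z up.
- red_flask: Red plastic flask with pink cap, 80 mm wide and 100 mm high, loose, at the back; origin at the centre of its underside. To be left alone.
- bottle_buffer: Clear bottle with blue cap, 56 mm wide and 106 mm high, loose, at the back on the right; origin at the centre of its underside. To be left alone.
- tape: Roll of brown tape lying flat, 52 mm wide, 21 mm high, loose, near the front edge of the worktop; origin at the centre of its underside. To be left alone.
- beaker: Glass beaker, 53 mm wide and 70 mm high, loose, near the front edge of the worktop; origin at the centre of its underside. To be left alone.
Things that resemble listed ones, but are neither listed nor needed, are in the scene too. What is shaped like the part that bears mould_center but yellow is not meant.

How it is judged (in metres and radians):
On the way, in this order (a step that is already met when the one before it is completed fails the run):
1. the mould is held mouth down in the air over the tray with both mounts still in it (horizontal distance between mould_center and tray below 0.07 m and z of mould_center in the frame of tray above 0.07 m and angle between mould_center's own z axis and vertical below 0.4 rad and z of each of mount_a_center, mount_b_center in the frame of mould_center above -0.02 m and distance between each of mount_a_center, mount_b_center and mould_center below 0.06 m), for 0.2 s.
2. both mounts lie in the tray while the mould is still held in the air above it (horizontal distance between mould_center and tray below 0.09 m and z of mould_center in the frame of tray above 0.07 m and contact force between the fingers and mould above 1 N and z of each of mount_a_center, mount_b_center in the frame of tray below 0.045 m and horizontal distance between each of mount_a_center, mount_b_center and tray below 0.15 m), for 0.2 s.
At the end, for the whole second after the job is handed in: Both mounts lie at rest inside the tray; the empty mould stands mouth down and flat on the mat, at rest and let go, its centre within 40 mm along and 30 mm across of the mat's centre and its length within 0.2 rad of the mat's (x of mount_a_center in the frame of tray between -0.122 and 0.122 m and y of mount_a_center in the frame of tray between -0.082 and 0.082 m and z of each of mount_a_center, mount_b_center in the frame of tray below 0.045 m and x of mount_b_center in the frame of tray between -0.122 and 0.122 m and y of mount_b_center in the frame of tray between -0.082 and 0.082 m and x of mould_center in the frame of mat between -0.04 and 0.04 m and y of mould_center in the frame of mat between -0.03 and 0.03 m and z of mould_center in the frame of mat below 0.032 m and angle between mould_center's own z axis and vertical below 0.06 rad and angle between the x axis of mould_center and the x axis of mat, either way round below 0.2 rad and linear speed of mould below 0.02 m/s and linear speed of each of mount_a, mount_b below 0.03 m/s and contact force between the fingers and mould below 0.1 N); the robot touches nothing.
It fails at once if the mould is knocked against the tray (over 3 N) (contact force between mould and tray above 3 N).
It fails at once if a bystander (flask, bottle, tape, beaker) is moved more than 30 mm (distance of any of red_flask, bottle_buffer, tape, beaker from where it was at the start of the episode above 0.03 m).
It also fails if it takes over 64 s, if anything falls off the work surface, if the arm or the gripper's body presses on something with over 40 N, if the wrist force passes 120 N, or if a joint passes its speed limit or range.

## Working session

There is one attempt and no reset: what is moved stays moved. The work goes in short steps, Python scripts to look and compute and a shell command to move; the robot and the scene stay as the last step left them, time stands still between calls to the robot, and variables do not carry over. Pictures are saved under pics/ and viewed, at most 10 in all, crops included, and the job is handed in when it is done.

```bash
ls; mkdir -p pics
python3 - <<'E'
from cell import ctrl
import cv2,numpy as np
print(ctrl.read_state())
for n in ("scene","top"):
    i=ctrl.get_image(n); cv2.imwrite(f"pics/{n}0.png",i["pixels"][:,:,::-1]); print(n,{k:v for k,v in i.items() if k!="pixels"})
E
```

```text
pics
{'clock': 0.0, 'qpos': array([-1.31777456,  0.6293087 ,  0.038443  ,  1.51839713, -0.0269575 ,
        0.9963065 , -0.02000172]), 'qd': array([-6.35604551e-04,  7.54610311e-04, -1.81770235e-03,  1.06066907e-03,
        2.30235998e-04,  2.02270082e-05, -6.36629055e-04]), 'tau': array([ 1.49327479e-04, -5.63412237e+01,  1.22614201e+00, -1.93449587e+01,
        1.09730568e-02,  1.04677887e-02, -1.42404573e-06]), 'eef_pos': array([203.52598372, 616.64029919, 230.40406754]), 'tool_rot': array([-3.13969185e+00,  6.01099175e-05,  2.82279085e+00]), 'force': array([-0.83822402, -0.333034  ,  0.34432279]), 'torque': array([-0.00243283, -0.03112786,  0.03111389]), 'gripper_force': 0.0, 'width': 85.37089358354473}
scene {'fx': 348.27468578748704, 'fy': 348.27468578748704, 'cx': 255.40813695237944, 'cy': 189.7717482138814, 'pose': array([[ 8.14344096e-01,  3.35067933e-01, -4.73891520e-01,
         8.50252646e+00],
       [-5.80310853e-01,  4.82899087e-01, -6.55780288e-01,
        -6.66015250e+02],
       [ 9.11083645e-03,  8.09035198e-01,  5.87689578e-01,
         7.47845174e+02],
       [ 0.00000000e+00,  0.00000000e+00,  0.00000000e+00,
         1.00000000e+00]])}
top {'fx': 439.1773868299469, 'fy': 439.1773868299469, 'cx': 252.70660669934514, 'cy': 193.88726044939216, 'pose': array([[-4.15366109e-01,  7.90594448e-01, -4.49923786e-01,
        -1.93070356e+02],
       [-9.09625775e-01, -3.64908509e-01,  1.98551579e-01,
         4.84927476e+02],
       [-7.20724182e-03,  4.91733869e-01,  8.70715716e-01,
         1.53152583e+03],
       [ 0.00000000e+00,  0.00000000e+00,  0.00000000e+00,
         1.00000000e+00]])}
```

View pics/scene0.png

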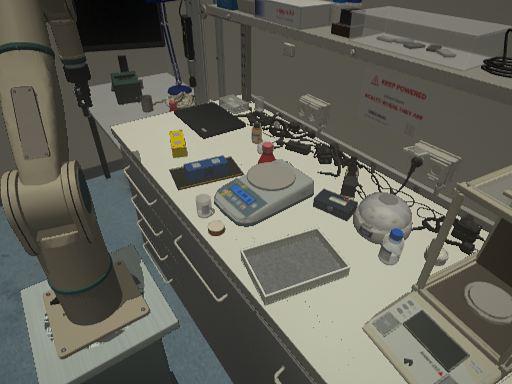

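View pics/top0.png

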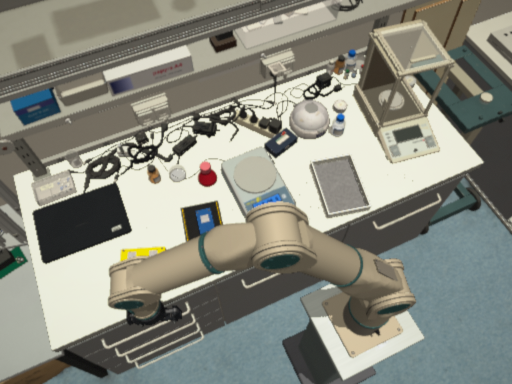

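The scene view shows the blue mould on the yellow-lined mat at about (205,168), and the tray at (295,265). Three things could be mistaken for the mould:
- the yellow block at (178,143), which the description excludes
- the balance's blue display at (240,195)
- the black pad at (208,119), which could pass for the mat

I choose the blue block on the mat.

```bash
cat > h.py <<'E'
import numpy as np,cv2
from cell import ctrl
from scipy.spatial.transform import Rotation as R
def cast(i,uv,z,pose=None):
    P=i["pose"] if pose is None else pose
    uv=np.atleast_2d(uv).astype(float)
    d=np.c_[(uv[:,0]-i["cx"])/i["fx"],-(uv[:,1]-i["cy"])/i["fy"],-np.ones(len(uv))]@P[:3,:3].T
    return P[:3,3]+d*((z-P[2,3])/d[:,2])[:,None]
def big(m):
    c=max(cv2.findContours(m.astype(np.uint8)*255,cv2.RETR_EXTERNAL,cv2.CHAIN_APPROX_NONE)[0],key=cv2.contourArea);return c[:,0]
def rect(p):
    (c,s,a)=cv2.minAreaRect(p[:,:2].astype(np.float32)); 
    if s[0]<s[1]: s=s[::-1];a+=90
    return np.round(c,1),np.round(s,1),round((a+90)%180-90,1)
def wrist():
    s=ctrl.read_state(); i=ctrl.get_image("wrist")
    T=np.eye(4);T[:3,:3]=R.from_euler("xyz",s["tool_rot"]).as_matrix();T[:3,3]=s["eef_pos"]
    return i,T@i["T_tool_cam"],s
E
python3 - <<'E'
from h import *
i=ctrl.get_image("scene");p=i["pixels"];h=cv2.cvtColor(p,cv2.COLOR_RGB2HSV)
m=(h[...,0]>100)&(h[...,0]<125)&(h[...,1]>120)&(h[...,2]>40); m[:,240:]=0;m[:140]=0;m[190:]=0;m[:,:165]=0
c=big(m);print("mould pix",c.min(0),c.max(0)); print("mould z27..51",rect(cast(i,c,51)))
Y=(h[...,0]>18)&(h[...,0]<35)&(h[...,1]>100)&(h[...,2]>60);Y[:157]=0;Y[195:]=0;Y[:,:165]=0;Y[:,250:]=0
ys=np.argwhere(Y)[:,::-1];print("yellow",len(ys),rect(cast(i,ys,3)))
for t in [(242,246),(318,233),(348,267),(266,297)]: print("tray",cast(i,t,38).round())
for t in [(215,197),(230,220),(312,185),(283,160)]: print("bal",cast(i,t,40).round())
cv2.imwrite("pics/c1.png",cv2.resize(p[125:235,150:320],None,fx=4,fy=4,interpolation=cv2.INTER_CUBIC)[:,:,::-1])
E
```

```text
mould pix [184 156] [227 171]
mould z27..51 (array([515. , 357.3]), array([158. ,  52.3]), -9.9)
yellow 171 (array([519.1, 361.6]), array([294.4, 260.8]), 65.4)
tray [[392. -73.  38.]]
tray [[ 607. -158.   38.]]
tray [[ 580. -300.   38.]]
tray [[ 344. -251.   38.]]
bal [[444. 168.  40.]]
bal [[423.  39.  40.]]
bal [[760.  33.  40.]]
bal [[784. 224.  40.]]
```

View pics/c1.png

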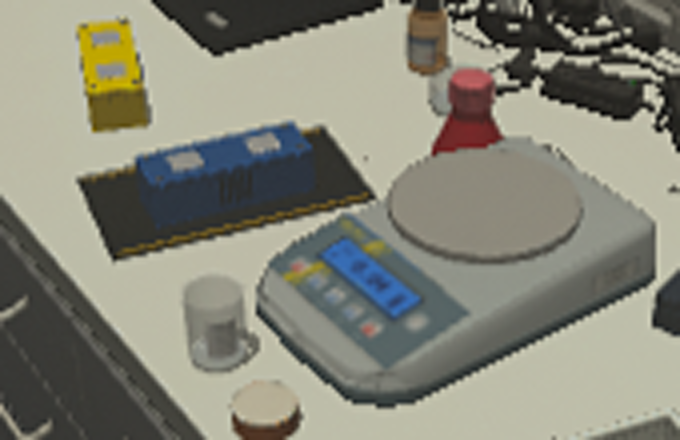

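The crop confirms it: blue block with black ribs on its side, on the mat with yellow lines. The mat's corners are at crop pixels (80,180), (115,258), (373,197), (325,127). The yellow block at (110,75) is the decoy.

Run:
```python
from h import *
i=ctrl.get_image("scene");f=lambda a:np.array(a)/4+[149.6,124.6]
mt=cast(i,f([(80,180),(115,258),(373,197),(325,127)]),3);print("mat",mt.round(),mt.mean(0),rect(mt))
mo=cast(i,f([(138,160),(150,185),(313,150),(292,124)]),51);print("mould",mo.round(),mo.mean(0),rect(mo))
s=ctrl.read_state();Rm=R.from_euler("xyz",s["tool_rot"]).as_matrix()
d=np.array([515,357,230])-s["eef_pos"];print("tool shift",Rm.T@d)
print(ctrl.get_image("wrist")["T_tool_cam"].round(3))
```

```text
mat [[410. 468.   3.]
 [381. 328.   3.]
 [630. 279.   3.]
 [663. 418.   3.]] [521.02215407 373.09791151   3.        ] (array([522.1, 373. ]), array([258.5, 142.9]), -11.3)
mould [[443. 396.  51.]
 [433. 351.  51.]
 [588. 318.  51.]
 [597. 371.  51.]] [515.43433877 358.94888079  51.        ] (array([514.5, 357.5]), array([158.4,  53.9]), -9.4)
tool shift [-377.17496147 -149.18338806    0.90629822]
[[-0.00000e+00  9.64000e-01  2.66000e-01  6.80250e+01]
 [ 1.00000e+00  0.00000e+00  1.00000e-03 -4.69000e-01]
 [ 1.00000e-03  2.66000e-01 -9.64000e-01 -1.44152e+02]
 [ 0.00000e+00  0.00000e+00  0.00000e+00  1.00000e+00]]
```

```bash
python3 -m handwheel '[[[0,0,0],[-0.034,-0.0136,0],0],[[0,0,0],[-0.034,-0.0136,0],0],[[0,0,0],[-0.034,-0.0136,0],0],[[0,0,0],[-0.034,-0.0136,0],0],[[0,0,0],[-0.034,-0.0136,0],0]]' && python3 -m handwheel '[[[0,0,0],[-0.034,-0.0136,0],0],[[0,0,0],[-0.034,-0.0136,0],0],[[0,0,0],[-0.034,-0.0136,0],0],[[0,0,0],[-0.034,-0.0136,0],0],[[0,0,0],[-0.034,-0.0136,0],0]]' && python3 -m handwheel '[[[0,0,0],[-0.034,-0.0136,0],0],[[0,0,-4.5],[0,0,0],0],[[0,0,-4.5],[0,0,0],0],[[0,0,0],[0,0,0],0],[[0,0,0],[0,0,0],0]]'
python3 - <<'E'
from h import *
i,T,s=wrist();p=i["pixels"];print(s["eef_pos"],s["tool_rot"],s["qpos"])
h=cv2.cvtColor(p,cv2.COLOR_RGB2HSV);m=(h[...,0]>100)&(h[...,0]<125)&(h[...,1]>120)&(h[...,2]>40)
c=big(m);print(c.min(0),c.max(0),rect(cast(i,c,51,T)))
cv2.imwrite("pics/w1.png",p[:,:,::-1])
E
```

```text
clock: 0.67
eef_pos: [344.9, 498.1, 231.3]
tool_rot: [-3.142, 0.0, 2.823]
force: [-0.1, -0.6, -0.2]
width: 85.3
gripper_force: 0.0
clock: 1.08
eef_pos: [485.1, 380.2, 231.3]
tool_rot: [3.142, -0.0, 2.823]
force: [0.5, 1.6, -1.0]
width: 85.3
gripper_force: 0.0
clock: 1.5
eef_pos: [511.8, 358.1, 231.2]
tool_rot: [3.141, -0.001, 2.978]
force: [0.0, 0.6, -0.9]
width: 85.4
gripper_force: 0.0
[511.76995696 358.08101684 231.17036657] [ 3.14139465e+00 -5.99471639e-04  2.97794171e+00] [-0.652697    0.59050862 -0.00395971  1.59223257  0.00199271  0.95912044
  0.75001435]
[242 105] [295 242] (array([513.8, 363.9]), array([156. ,  56.1]), -10.1)
```

View pics/w1.png

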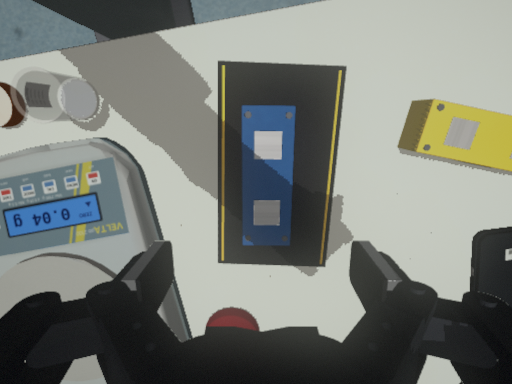

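The wrist view shows the blue mould at x 242–295, y 105–242, on the mat with corners at (219,62), (345,67), (325,266), (219,263). It sits lengthwise between the fingers, with the decoy off to the right.

```bash
python3 - <<'E'
from h import *
i,T,s=wrist()
mt=cast(i,[(219,62),(345,67),(325,266),(219,263)],3,T);print("mat",mt.round(),mt.mean(0),rect(mt))
E
python3 -m handwheel '[[[0,0,0],[-0.001,0.006,0.03],0],[[0,0,0],[0,0,0.036],0],[[0,0,0],[0,0,0.036],0],[[0,0,0],[0,0,0.036],0],[[0,0,0],[0,0,0],0]]'
python3 - <<'E'
from h import *
i,T,s=wrist();p=i["pixels"]
h=cv2.cvtColor(p,cv2.COLOR_RGB2HSV);m=(h[...,0]>100)&(h[...,0]<125)&(h[...,1]>120)&(h[...,2]>40)
c=big(m);print(c.min(0),c.max(0),rect(cast(i,c,51,T)),s["eef_pos"],s["tool_rot"],s["force"])
cv2.imwrite("pics/w2.png",p[:,:,::-1])
E
```

```text
mat [[379. 330.   3.]
 [409. 474.   3.]
 [662. 423.   3.]
 [633. 278.   3.]] [520.63584954 376.16288199   3.        ] (array([520.9, 376.3]), array([258.9, 148.1]), -11.5)
clock: 2.02
eef_pos: [508.9, 361.2, 86.4]
tool_rot: [-3.132, -0.009, 2.98]
force: [-1.2, -1.0, -0.8]
width: 85.2
gripper_force: 0.0
[222 104] [319 331] (array([513.7, 363.8]), array([155.9,  56.9]), -10.1) [508.93705176 361.15293605  86.42990203] [-3.13191757 -0.00918464  2.98021775] [-1.17218182 -1.0257098  -0.83256658]
```

View pics/w2.png

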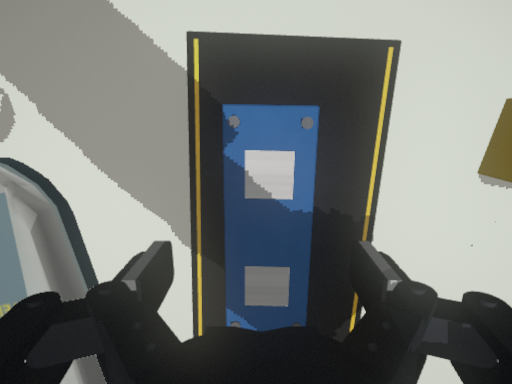

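The mould at x 222–319 is centred between the fingers, all clear. I'll let it settle, then descend.

```bash
python3 -m handwheel '[[[0,0,0],[0,0,0],0],[[0,0,0],[0,0,0],0],[[0,0,0],[0,0,0],0]]'
```

```text
clock: 2.32
eef_pos: [515.5, 365.0, 96.1]
tool_rot: [3.138, 0.003, 2.98]
force: [0.1, 0.4, 0.8]
width: 85.7
gripper_force: 0.0
```

```bash
python3 -m handwheel '[[[0,0,0],[0,0,0.025],0],[[0,0,0],[0,0,0.025],0],[[0,0,0],[0,0,0.02],0],[[0,0,0],[0,0,0.012],0],[[0,0,0],[0,0,0],0]]' && python3 -m handwheel '[[[0,0,0],[0,0,0],0],[[0,0,0],[0,0,0],0],[[0,0,0],[0,0,0],0],[[0,0,0],[0,0,0],0]]'
```

```text
clock: 2.73
eef_pos: [513.2, 363.2, 10.3]
tool_rot: [-3.14, -0.002, 2.98]
force: [0.0, -0.7, 0.1]
width: 85.6
gripper_force: 0.0
clock: 3.07
eef_pos: [514.8, 364.4, 12.7]
tool_rot: [3.14, 0.002, 2.98]
force: [-0.6, -0.2, 1.0]
width: 85.7
gripper_force: 0.0
```

```bash
python3 -m handwheel '[[[0,0,0],[0,0,0],1],[[0,0,0],[0,0,0],1],[[0,0,0],[0,0,0],1],[[0,0,0],[0,0,0],1],[[0,0,0],[0,0,0],1]]' && python3 -m handwheel '[[[0,0,0],[0,0,0],1],[[0,0,0],[0,0,0],1],[[0,0,0],[0,0,0],1],[[0,0,0],[0,0,0],1],[[0,0,0],[0,0,0],1]]'&& python3 -m handwheel '[[[0,0,0],[0,0,0],1],[[0,0,0],[0,0,0],1],[[0,0,0],[0,0,-0.002],1],[[0,0,0],[0,0,-0.003],1],[[0,0,0],[0,0,-0.005],1]]' && python3 -m handwheel '[[[0,0,0],[0,0,-0.008],1],[[0,0,0],[0,0,-0.01],1],[[0,0,0],[0,0,-0.01],1],[[0,0,0],[0,0,-0.006],1],[[0,0,0],[0,0,-0.003],1]]'&& python3 -m handwheel '[[[0,0,0],[0,0,0],1],[[0,0,0],[0,0,0],1],[[0,0,0],[0,0,0],1],[[0,0,0],[0,0,0],1],[[0,0,0],[0,0,0],1]]'
```

```text
clock: 3.48
eef_pos: [514.3, 364.1, 12.0]
tool_rot: [3.141, 0.001, 2.98]
force: [-0.9, -0.1, 5.1]
width: 56.5
gripper_force: 65.7
clock: 3.9
eef_pos: [514.2, 364.1, 12.0]
tool_rot: [3.141, 0.001, 2.98]
force: [-1.5, 0.5, 5.8]
width: 56.6
gripper_force: 65.7
clock: 4.32
eef_pos: [512.7, 362.8, 20.2]
tool_rot: [-3.139, -0.002, 2.98]
force: [0.5, -0.3, -5.5]
width: 56.4
gripper_force: 64.7
clock: 4.73
eef_pos: [514.8, 364.3, 60.1]
tool_rot: [3.14, 0.002, 2.98]
force: [0.8, 0.3, -5.8]
width: 56.3
gripper_force: 64.7
clock: 5.15
eef_pos: [513.6, 363.5, 57.8]
tool_rot: [-3.141, -0.001, 2.98]
force: [0.5, -0.3, -5.6]
width: 56.8
gripper_force: 64.7
```

```bash
python3 -m handwheel '[[[0,0,0],[0,0,-0.004],1],[[0,0,0],[0,0,-0.008],1],[[0,0,0],[0,0,-0.012],1],[[0,0,0],[0,0,-0.015],1],[[0,0,0],[0,0,-0.015],1]]' && python3 -m handwheel '[[[0,0,0],[0,0,-0.015],1],[[0,0,0],[0,0,-0.015],1],[[0,0,0],[0,0,-0.015],1],[[0,0,0],[0,0,-0.015],1],[[0,0,0],[0,0,-0.012],1]]' && python3 -m handwheel '[[[0,0,0],[0,-0.004,-0.008],1],[[0,0,0],[0,-0.008,-0.004],1],[[0,0,0],[-0.001,-0.012,0],1],[[0,0,0],[-0.002,-0.016,0],1],[[0,0,0],[-0.002,-0.02,0],1]]' && python3 -m handwheel '[[[0,0,0],[-0.002,-0.022,0],1],[[0,0,0],[-0.002,-0.022,0],1],[[0,0,0],[-0.002,-0.022,0],1],[[0,0,0],[-0.002,-0.022,0],1],[[0,0,0],[-0.002,-0.022,0],1]]' && python3 -m handwheel '[[[0,0,0],[-0.002,-0.022,0],1],[[0,0,0],[-0.002,-0.022,0],1],[[0,0,0],[-0.002,-0.022,0],1],[[0,0,0],[-0.002,-0.022,0],1],[[0,0,0],[-0.002,-0.022,0],1]]' && python3 -m handwheel '[[[0,0,0],[-0.003,-0.022,0],1],[[0,0,0],[-0.003,-0.022,0],1],[[0,0,0],[-0.003,-0.022,0],1],[[0,0,0],[-0.003,-0.022,0],1],[[0,0,0],[-0.003,-0.022,0],1]]' && python3 -m handwheel '[[[0,0,0],[-0.003,-0.022,0],1],[[0,0,0],[-0.003,-0.022,0],1],[[0,0,0],[-0.003,-0.02,0],1],[[0,0,0],[-0.003,-0.02,0],1],[[0,0,0],[-0.003,-0.018,0],1]]' && python3 -m handwheel '[[[0,0,0],[-0.002,-0.014,0],1],[[0,0,0],[-0.001,-0.008,0],1],[[0,0,0],[0,-0.004,0],1],[[0,0,0],[0,0,0],1],[[0,0,0],[0,0,0],1]]'
python3 - <<'E'
from h import *
i,T,s=wrist();p=i["pixels"];print(s["eef_pos"],s["tool_rot"],s["force"],s["qpos"])
cv2.imwrite("pics/w3.png",p[:,:,::-1])
E
```

```text
clock: 5.57
eef_pos: [514.1, 363.8, 113.9]
tool_rot: [3.141, 0.0, 2.98]
force: [0.6, -0.7, -5.1]
width: 56.3
gripper_force: 64.7
clock: 5.98
eef_pos: [514.4, 364.0, 186.9]
tool_rot: [3.14, 0.002, 2.98]
force: [1.0, 0.9, -5.7]
width: 56.3
gripper_force: 64.7
clock: 6.4
eef_pos: [508.3, 302.4, 195.5]
tool_rot: [-3.141, -0.001, 2.981]
force: [0.5, -0.4, -5.7]
width: 56.3
gripper_force: 64.6
clock: 6.82
eef_pos: [500.1, 190.5, 195.5]
tool_rot: [-3.14, -0.002, 2.979]
force: [-0.4, -0.3, -4.7]
width: 56.2
gripper_force: 64.6
clock: 7.23
eef_pos: [492.0, 80.7, 195.6]
tool_rot: [-3.14, -0.002, 2.979]
force: [0.1, 0.6, -5.5]
width: 56.2
gripper_force: 64.6
clock: 7.65
eef_pos: [488.8, -30.0, 195.7]
tool_rot: [-3.141, -0.002, 2.979]
force: [0.2, -0.9, -6.2]
width: 56.0
gripper_force: 64.6
clock: 8.07
eef_pos: [486.8, -133.1, 195.7]
tool_rot: [-3.141, -0.002, 2.978]
force: [0.5, -0.3, -4.5]
width: 56.3
gripper_force: 64.7
clock: 8.48
eef_pos: [487.2, -156.1, 196.1]
tool_rot: [3.141, -0.001, 2.98]
force: [0.5, 0.0, -5.8]
width: 56.2
gripper_force: 64.8
[ 487.19641013 -156.06167125  196.05325865] [ 3.14087137e+00 -1.01480032e-03  2.98029434e+00] [ 0.53695438  0.03705663 -5.84951579] [ 0.26671172  0.4796763  -0.01596869  1.93741954  0.01016153  0.72565097
  1.65443336]
```

View pics/w3.png

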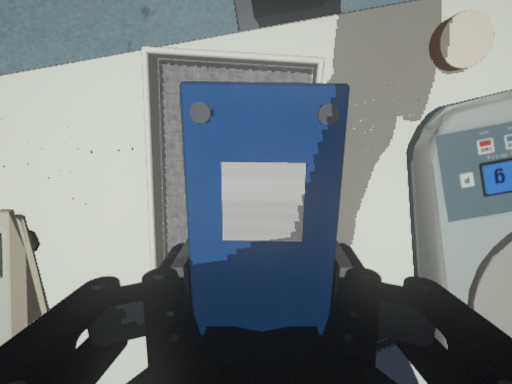

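The mould is held level. The tray's front rim runs from (143,49) to (323,57), and its left wall goes down to about (155,245). I need to go further in −y.

Run:
```python
from h import *
i,T,s=wrist()
q=cast(i,[(143,49),(323,57),(154,245)],38,T);print(q.round(1))
a,b,c=q[:,:2];e=(b-a)/np.linalg.norm(b-a);n=np.array([e[1],-e[0]]); n*=np.sign(n[0]); l=(c-a)/np.linalg.norm(c-a)
print(np.linalg.norm(b-a),n,l); C=(a+b)/2+125*n; print("tray centre",C)
d=np.r_[C-s["eef_pos"][:2],0];print(R.from_euler("xyz",s["tool_rot"]).as_matrix().T@d)
```

```text
[[ 345.2 -244.9   38. ]
 [ 379.   -79.7   38. ]
 [ 540.3 -285.5   38. ]]
168.55805367140815 [ 0.97975228 -0.20021358] [ 0.97903805 -0.20367741]
tray centre [ 484.57212043 -187.33104977]
[-2.14331018e+00 -3.17608903e+01 -2.88628893e-02]
```

```bash
python3 -m handwheel '[[[0,0,0],[0,-0.005,0],1],[[0,0,0],[0,-0.011,0],1],[[0,0,0],[-0.002,-0.011,0.003],1],[[0,0,0],[0,-0.005,0.006],1],[[0,0,0],[0,0,0.009],1]]' && python3 -m handwheel '[[[0,0,0],[0,0,0.012],1],[[0,0,0],[0,0,0.012],1],[[0,0,0],[0,0,0.006],1],[[0,0,0],[0,0,0.003],1],[[0,0,0],[0,0,0],1]]' && python3 -m handwheel '[[[0,0,0],[0,0,0],1],[[0,0,0],[0,0,0],1],[[0,0,0],[0,0,0],1],[[0,0,0],[0,0,0],1],[[0,0,0],[0,0,0],1]]' && python3 -m handwheel '[[[0,0,0],[0,0,0.0275],1],[[0,0,0],[0,0,0.0275],1],[[0,0,0],[0,0,-0.0275],1],[[0,0,0],[0,0,-0.0275],1]]' && python3 -m handwheel '[[[0,0,0],[0,0,0],1],[[0,0,0],[0,0,0],1],[[0,0,0],[0,0,0],1],[[0,0,0],[0,0,0],1],[[0,0,0],[0,0,0],1]]'
```

```text
clock: 9.0
eef_pos: [484.6, -191.7, 178.2]
tool_rot: [-3.14, 0.002, 2.976]
force: [0.8, 0.1, -6.0]
width: 56.4
gripper_force: 64.9
clock: 9.42
eef_pos: [484.0, -188.5, 144.3]
tool_rot: [3.141, -0.002, 2.98]
force: [0.1, 0.2, -5.5]
width: 56.4
gripper_force: 64.8
clock: 9.83
eef_pos: [484.8, -188.8, 145.7]
tool_rot: [-3.141, 0.001, 2.98]
force: [-0.2, -0.3, -5.2]
width: 56.2
gripper_force: 64.8
clock: 10.17
eef_pos: [480.4, -187.2, 139.7]
tool_rot: [3.139, -0.015, 2.98]
force: [1.5, -0.5, -4.2]
width: 56.5
gripper_force: 67.7
clock: 10.58
eef_pos: [483.9, -188.5, 144.8]
tool_rot: [3.141, -0.001, 2.98]
force: [-0.5, -0.1, -5.3]
width: 56.1
gripper_force: 67.8
```

```bash
python3 -m handwheel '[[[0,0,0],[0,0,0.0275],1],[[0,0,0],[0,0,0.0275],1],[[0,0,0],[0,0,-0.0275],1],[[0,0,0],[0,0,-0.0275],1]]' && python3 -m handwheel '[[[0,0,0],[0,0,0.0275],1],[[0,0,0],[0,0,0.0275],1],[[0,0,0],[0,0,-0.0275],1],[[0,0,0],[0,0,-0.0275],1]]' && python3 -m handwheel '[[[0,0,0],[0,0,0],1],[[0,0,0],[0,0,0],1],[[0,0,0],[0,0,0],1],[[0,0,0],[0,0,0],1],[[0,0,0],[0,0,0],1]]' && python3 -m handwheel '[[[0,0,0],[0,0,0.0275],1],[[0,0,0],[0,0,0.0275],1],[[0,0,0],[0,0,-0.0275],1],[[0,0,0],[0,0,-0.0275],1]]' && python3 -m handwheel '[[[0,0,0],[0,0,0.0275],1],[[0,0,0],[0,0,0.0275],1],[[0,0,0],[0,0,-0.0275],1],[[0,0,0],[0,0,-0.0275],1]]' && python3 -m handwheel '[[[0,0,0],[0,0,0],1],[[0,0,0],[0,0,0],1],[[0,0,0],[0,0,0],1],[[0,0,0],[0,0,0],1],[[0,0,0],[0,0,0],1]]'
```

```text
clock: 10.92
eef_pos: [480.5, -187.2, 139.5]
tool_rot: [3.139, -0.015, 2.98]
force: [1.5, -0.7, -0.7]
width: 56.1
gripper_force: 68.0
clock: 11.25
eef_pos: [480.8, -187.4, 139.9]
tool_rot: [3.139, -0.014, 2.98]
force: [1.1, -0.3, -1.1]
width: 56.2
gripper_force: 68.0
clock: 11.67
eef_pos: [484.0, -188.5, 144.8]
tool_rot: [3.141, -0.001, 2.98]
force: [-0.3, -1.0, -2.6]
width: 56.4
gripper_force: 68.4
clock: 12.0
eef_pos: [480.2, -187.2, 139.4]
tool_rot: [3.139, -0.015, 2.98]
force: [1.3, 0.3, -2.0]
width: 56.1
gripper_force: 68.0
clock: 12.33
eef_pos: [480.3, -187.2, 139.5]
tool_rot: [3.139, -0.015, 2.98]
force: [0.9, -0.4, -1.7]
width: 56.5
gripper_force: 68.0
clock: 12.75
eef_pos: [483.9, -188.5, 144.8]
tool_rot: [3.141, -0.001, 2.98]
force: [-0.4, 0.5, -2.5]
width: 56.3
gripper_force: 68.4
```

The weight fell from 5.5 N to 2.5 N, about two mounts' worth. I'll check with the scene camera.

```bash
python3 -m handwheel '[[[0,0,0],[0,0,0],1],[[0,0,0],[0,0,0],1],[[0,0,0],[0,0,0],1]]'
python3 - <<'E'
from h import *
a=ctrl.get_image("scene")["pixels"];b=ctrl.get_image("top")["pixels"]
f=lambda p:cv2.resize(p,None,fx=3,fy=3,interpolation=cv2.INTER_CUBIC)[:,:,::-1]
cv2.imwrite("pics/c2.png",np.hstack([f(a[190:310,230:360]),f(b[140:260,290:390])]))
E
```

```text
clock: 13.0
eef_pos: [484.4, -188.7, 145.1]
tool_rot: [3.142, -0.0, 2.98]
force: [-0.2, 0.4, -2.3]
width: 56.6
gripper_force: 68.4
```

View pics/c2.png

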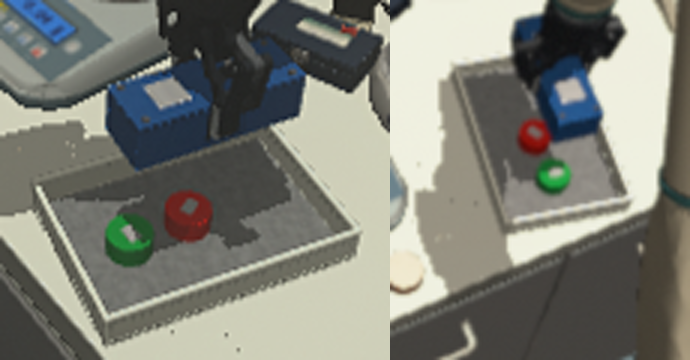

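Both mounts lie in the tray, green at (129,240) and red at (188,215), and the mould is still held in the air. Next I lift it and carry it back to the mat.

```bash
python3 -m handwheel '[[[0,0,0],[0,0,-0.006],1],[[0,0,0],[0,0,-0.015],1],[[0,0,0],[0,0,-0.018],1],[[0,0,0],[0,0.005,-0.012],1],[[0,0,0],[0,0.012,-0.004],1]]' && python3 -m handwheel '[[[0,0,0],[0.002,0.018,0],1],[[0,0,0],[0.003,0.022,0],1],[[0,0,0],[0.003,0.025,0],1],[[0,0,0],[0.003,0.025,0],1],[[0,0,0],[0.003,0.025,0],1]]' && python3 -m handwheel '[[[0,0,0],[0.002,0.025,0],1],[[0,0,0],[0.002,0.025,0],1],[[0,0,0],[0.002,0.025,0],1],[[0,0,0],[0.002,0.025,0],1],[[0,0,0],[0.002,0.025,0],1]]' && python3 -m handwheel '[[[0,0,0],[0.002,0.025,0],1],[[0,0,0],[0.002,0.025,0],1],[[0,0,0],[0.002,0.025,0],1],[[0,0,0],[0.002,0.025,0],1],[[0,0,0],[0.002,0.025,0],1]]' && python3 -m handwheel '[[[0,0,0],[0.003,0.025,0],1],[[0,0,0],[0.003,0.025,0],1],[[0,0,0],[0.003,0.025,0],1],[[0,0,0],[0.003,0.024,0],1],[[0,0,0],[0.003,0.02,0],1]]' && python3 -m handwheel '[[[0,0,0],[0.003,0.016,0],1],[[0,0,0],[0.002,0.012,0],1],[[0,0,0],[0.001,0.006,0],1],[[0,0,0],[0,0,0],1],[[0,0,0],[0,0,0],1]]' && python3 -m handwheel '[[[0,0,0],[0,0,0],1],[[0,0,0],[0,0,0],1],[[0,0,0],[0,0,0],1]]'
```

```text
clock: 13.52
eef_pos: [488.2, -173.9, 202.5]
tool_rot: [-3.14, 0.004, 2.977]
force: [0.6, -0.7, -2.7]
width: 56.3
gripper_force: 68.3
clock: 13.93
eef_pos: [491.6, -54.1, 200.1]
tool_rot: [3.141, -0.001, 2.98]
force: [1.2, -0.4, -2.2]
width: 56.4
gripper_force: 68.3
clock: 14.35
eef_pos: [501.6, 71.0, 200.1]
tool_rot: [3.141, -0.001, 2.981]
force: [-0.0, -0.5, -2.0]
width: 56.3
gripper_force: 68.3
clock: 14.77
eef_pos: [511.6, 195.9, 200.0]
tool_rot: [-3.142, -0.001, 2.981]
force: [-0.5, 0.3, -2.3]
width: 56.5
gripper_force: 68.3
clock: 15.18
eef_pos: [515.5, 316.7, 199.9]
tool_rot: [3.141, -0.001, 2.982]
force: [0.0, -0.2, -2.2]
width: 56.3
gripper_force: 68.3
clock: 15.6
eef_pos: [516.5, 347.0, 200.1]
tool_rot: [-3.14, -0.0, 2.979]
force: [-0.6, 0.6, -2.6]
width: 56.3
gripper_force: 68.3
clock: 15.85
eef_pos: [516.9, 346.9, 200.4]
tool_rot: [-3.141, 0.0, 2.978]
force: [-0.3, 0.1, -2.8]
width: 56.2
gripper_force: 68.3
```

```bash
python3 -m handwheel '[[[0,0,0],[0,0.008,0],1],[[0,0,0],[0.001,0.013,0.004],1],[[0,0,0],[0,0.008,0.01],1],[[0,0,0],[0,0,0.02],1],[[0,0,0],[0,0,0.025],1]]' && python3 -m handwheel '[[[0,0,0],[0,0,0.025],1],[[0,0,0],[0,0,0.025],1],[[0,0,0],[0,0,0.025],1],[[0,0,0],[0,0,0.02],1],[[0,0,0],[0,0,0.012],1]]' && python3 -m handwheel '[[[0,0,0],[0,0,0.006],1],[[0,0,0],[0,0,0.004],1],[[0,0,0],[0,0,0],1],[[0,0,0],[0,0,0],1],[[0,0,0],[0,0,0],1]]'&& python3 -m handwheel '[[[0,0,0],[0,0,0],1],[[0,0,0],[0,0,0],1],[[0,0,0],[0,0,0],1],[[0,0,0],[0,0,0],1],[[0,0,0],[0,0,0],1]]'
```

```text
clock: 16.27
eef_pos: [520.5, 380.2, 141.2]
tool_rot: [3.138, 0.002, 2.982]
force: [0.5, -0.6, -3.5]
width: 56.3
gripper_force: 68.3
clock: 16.68
eef_pos: [518.1, 377.3, 30.5]
tool_rot: [-3.139, -0.003, 2.981]
force: [-0.1, -0.1, -2.7]
width: 56.2
gripper_force: 68.3
clock: 17.1
eef_pos: [521.0, 377.6, 25.6]
tool_rot: [3.14, 0.002, 2.98]
force: [0.9, -0.1, -2.6]
width: 56.3
gripper_force: 68.3
clock: 17.52
eef_pos: [520.2, 376.9, 24.5]
tool_rot: [3.141, 0.0, 2.98]
force: [-0.2, 0.8, -2.1]
width: 56.3
gripper_force: 68.3
```

```bash
python3 -m handwheel '[[[0,0,0],[0,0,0.003],1],[[0,0,0],[0,0,0.003],1],[[0,0,0],[0,0,0.002],1],[[0,0,0],[0,0,0.001],1],[[0,0,0],[0,0,0],1]]' && python3 -m handwheel '[[[0,0,0],[0,0,0.001],1],[[0,0,0],[0,0,0],1],[[0,0,0],[0,0,0.001],1],[[0,0,0],[0,0,0],1],[[0,0,0],[0,0,0],1]]'&& python3 -m handwheel '[[[0,0,0],[0,0,0.001],1],[[0,0,0],[0,0,0],1],[[0,0,0],[0,0,0],1]]'
```

```text
clock: 17.93
eef_pos: [519.8, 376.7, 14.7]
tool_rot: [-3.141, -0.001, 2.98]
force: [-0.5, 0.0, -2.0]
width: 56.1
gripper_force: 68.3
clock: 18.35
eef_pos: [520.1, 376.9, 13.3]
tool_rot: [3.142, -0.0, 2.98]
force: [-0.4, 0.2, -2.8]
width: 56.1
gripper_force: 68.3
clock: 18.6
eef_pos: [520.1, 376.9, 12.2]
tool_rot: [-3.142, -0.0, 2.98]
force: [-0.8, -0.1, -2.8]
width: 56.4
gripper_force: 68.3
```

```bash
python3 -m handwheel '[[[0,0,0],[0,0,0.001],1],[[0,0,0],[0,0,0],1],[[0,0,0],[0,0,0],1]]' && python3 -m handwheel '[[[0,0,0],[0,0,0.001],1],[[0,0,0],[0,0,0],1],[[0,0,0],[0,0,0],1]]'
```

```text
clock: 18.85
eef_pos: [520.2, 377.0, 12.0]
tool_rot: [3.141, 0.0, 2.98]
force: [-2.3, -1.9, 5.2]
width: 56.7
gripper_force: 68.7
clock: 19.1
eef_pos: [520.2, 376.9, 12.0]
tool_rot: [3.141, 0.0, 2.98]
force: [-3.5, -3.2, 12.5]
width: 56.5
gripper_force: 69.8
```

The mould is down on the mat. I'll ease off, open and retreat straight up.

```bash
python3 -m handwheel '[[[0,0,0],[0,0,-0.001],1],[[0,0,0],[0,0,0],1],[[0,0,0],[0,0,0],0],[[0,0,0],[0,0,0],0],[[0,0,0],[0,0,0],0]]' && python3 -m handwheel '[[[0,0,0],[0,0,0],0],[[0,0,0],[0,0,0],0],[[0,0,0],[0,0,0],0],[[0,0,0],[0,0,0],0],[[0,0,0],[0,0,-0.008],0]]' && python3 -m handwheel '[[[0,0,0],[0,0,-0.02],0],[[0,0,0],[0,0,-0.03],0],[[0,0,0],[0,0,-0.035],0],[[0,0,0],[0,0,-0.035],0],[[0,0,0],[0,0,-0.035],0]]' && python3 -m handwheel '[[[0,0,0],[0,0,-0.02],0],[[0,0,0],[0,0,-0.01],0],[[0,0,0],[0,0,0],0],[[0,0,0],[0,0,0],0],[[0,0,0],[0,0,0],0]]'
python3 - <<'E'
from h import *
i,T,s=wrist();p=i["pixels"]
h=cv2.cvtColor(p,cv2.COLOR_RGB2HSV);m=(h[...,0]>100)&(h[...,0]<125)&(h[...,1]>120)&(h[...,2]>40);m[:,:200]=0
c=big(m);print(c.min(0),c.max(0),rect(cast(i,c,51,T)),s["force"])
f=lambda p,k:cv2.resize(p,None,fx=k,fy=k,interpolation=cv2.INTER_CUBIC)[:,:,::-1]
a=ctrl.get_image("scene")["pixels"]
cv2.imwrite("pics/c3.png",np.hstack([f(a[110:310,150:370],1.92),p[:,:,::-1][:,180:512]]))
E
```

```text
clock: 19.52
eef_pos: [520.3, 377.1, 11.0]
tool_rot: [3.141, 0.0, 2.98]
force: [0.0, -0.1, 1.3]
width: 84.9
gripper_force: 0.0
clock: 19.93
eef_pos: [519.1, 376.1, 18.1]
tool_rot: [-3.139, -0.002, 2.98]
force: [-0.9, 0.0, -0.0]
width: 85.8
gripper_force: 0.0
clock: 20.35
eef_pos: [519.9, 376.7, 176.5]
tool_rot: [3.141, 0.0, 2.98]
force: [2.1, 0.6, -1.1]
width: 85.5
gripper_force: 0.0
clock: 20.77
eef_pos: [519.1, 376.1, 202.4]
tool_rot: [-3.139, -0.002, 2.98]
force: [-0.4, -0.3, -0.4]
width: 85.5
gripper_force: 0.0
[235 104] [293 253] (array([520. , 376.6]), array([156. ,  56.5]), -10.2) [-0.35503783 -0.2810431  -0.42955207]
```

View pics/c3.png

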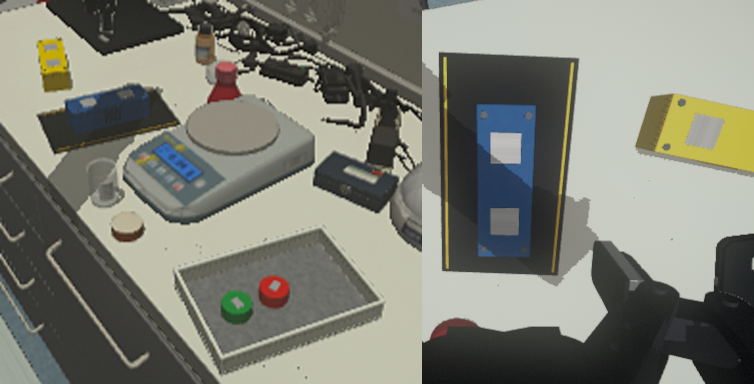

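The mould is centred on the mat, at (505,180) in the wrist half. Both mounts are in the tray, green at (237,305) and red at (273,290), and the bystanders are where they were.

```bash
python3 -c "
from cell import ctrl
print(ctrl.finish_job())"
```

```text
the job is handed in; nothing more can be done
None
```

The job is handed in: both mounts lie in the tray, the empty mould stands mouth down within about 1 mm of the mat's centre and 1.3° of its length, let go, and the bystanders look undisturbed; the hand-in returned no verdict.

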